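# Load the stone grainer and hold its dead-man handle half-way

## Robot

A 6-joint arm with a two-finger parallel gripper is mounted at the origin on the work surface. World frame = base frame: x ahead of the robot, y to its left, z up, the work surface at z = 0. Lengths are in m, angles in rad, forces in N, time in s.
With the tool pointing down it reaches from about 0.25 to 0.775 m from the base axis. Payload 4 kg.
Tool frame: the origin (TCP) lies at the very end of the fingers, on their centre line; the grasp point (between the pads) lies 19 mm behind it (env.hold_point_z is the distance from the TCP to the grasp point, in m); z points along the fingers, y is the line along which they close (so a half turn about z gives the same grasp; the last joint's range is limited). The gripper opens to 85 mm and grips with 20 to 120 N. Pads are 22 mm wide; open, the fingers measure 114 mm over their backs; the gripper's body (76 mm by 85 mm) begins 54 mm behind the grasp point. The pads swing forward as they close: fully open they stand 13 mm farther back than shut.
Start: joints at [-1.283, 0.087, 1.371, -0, 1.684, -0.103], TCP at [0.21, -0.509, 0.199] pointing down, gripper open.
Joint ranges: [-3.1, 3.1], [-0.76, 2.03], [0.27, 2.55], [-1.08, 4.22], [0.17, 2.65], [-2.57, 2.57]. Speed limits (rad/s): [2.79, 2.79, 3.14, 3.14, 3.14, 3.14].

## Interface

Orientations are given as a unit quaternion [x, y, z, w].
In Python, from bench import env, imaging gives the robot as it stands. The module is installed in compiled form; this text tells all that it offers.
- The arm moves only by the tool move_arm, never from a script. Its arguments are lists of equal length, an entry for each row: "rot": the turn, a rotation vector about the world's x, y, z in units of 6 degrees (1.0 is 6 degrees), a list of three; "slide": the shift along the world's x, y, z in mm, a list of three; "claw": the opening, from 0 (shut) to 1 (fully open). In form: {"rot": [[ax, ay, az], ...], "slide": [[tx, ty, tz], ...], "claw": [claw, ...]}. A call has exactly 8 rows; each row is the pose to reach, as a shift and turn from the pose commanded when the call began; what a row does not reach only later rows make up. A row lasts 1/12 s, in which the tool goes at most 41.7 mm and 7.16 degrees, less where a joint would pass 70% of its speed; a pose out of reach is approached as far as the arm can. A call with a gripper value outside its range is refused whole. The fingers move at their own pace and stop on an object; "squeeze" is the grip in N (left out, the last holds). Time passes only in rows, so rows that repeat a pose let the fingers close, or fill a call up. It gives the time, the measured TCP pose, the force, the opening and the grip force at its end, in the units of the state.
- env.read_state(): the state, without advancing time (a new reading comes with each control period).
- imaging.snapshot(name): name is "scene" or "top" or "wrist"; returns the picture (400x640x3 uint8, red, green, blue); there is no depth.
- imaging.camera_model(name): a dict with "mtx" (3x3 intrinsics, pixels), "R" (3x3) and "t" (3): a world point X has camera coordinates R X + t. Camera axes: x right, y down, z forward; pixel columns grow to the right and rows downward; lengths in m; the calibration is good to about 2 mm. A picture is of the moment at which its call begins: read the wrist's pose just before it. camera_model takes no time and is no camera call; for the wrist camera it gives the pose at the moment of the call.
- env.finish_job(): hands the job in; it is judged then, once.
Trained networks look in the newest picture that a camera, given by its name, has taken for a name from the list of things; names that differ only in an ending like _2 or _b are one class to them, and where a whole thing is asked for, a point or a joint stands for the part that bears it (a point fixed in the world has none). Each returns a list of dicts, best first, with "score" (0 to 1); they miss things now and then, are a little off and sometimes report something else, mostly with a low value. They report only what shows in the picture. A call takes as long as a camera call. They do not tell look-alikes from the thing itself.
- imaging.search_frame(query, camera): "at" ([column, row] in pixels, amid what is visible of it).
- imaging.regions_of(query, camera): "region" (400x640 bool, what is visible of it) and "at" ([column, row] in pixels, amid what is visible of it).
- imaging.mark_of(query, camera): "at" ([column, row] in pixels: a listed point, or the origin of a listed thing).
The state is a dict: "time_s": time; "qpos": joint angles; "qvel": joint speeds; "tau": joint torques, N m; "tcp_pos": TCP position; "eef_rot": TCP orientation; "contact_force": force on the tool from outside, world axes, zero at the start; "moment": the same for the moment, N m; "gripper_width": opening from 0.0 (shut) to 1.0 (fully open); "finger_force": force on a finger pad.
Only numpy, scipy, OpenCV 4.12 (cv2) and the standard library are available. Lean on these libraries where they do the work, as an engineer would, in place of code of your own. Each camera call takes 0.05 s, during which the arm holds its last target. There are 200 camera calls.

## Task

Set the oblong printing stone down (do not drop it) flat and square into the pocket between the four corner stops of the graining bed and let go of it. Then, with the fingertips, press the black pad of the sprung dead-man handle down half-way, so that the handle lies level, and finish while still holding it there: never press it nearly down to its stop, never press it before the stone is in, and leave everything else on the table where it is.

Things in the scene. Friction and masses are not known exactly. Their poses are not given: they have to be found in the camera images.
- stone_center (a point): centre of the oblong pale limestone block to be loaded: 90 mm (its x axis) x 54 mm (its y) x 40 mm tall (z up), 0.4 to 0.63 kg, lying flat on the table at the start. The point is half-way up, 20 mm above its underside. Either way round fits the pocket. The other small stone on the table is square.
- pocket (a point): centre of the pocket's floor, 50 mm above the table; x along the pocket, y across, z up. The bed is a fixed grey machine block 170 x 130 mm. Pocket 94 (x) x 58 mm (y) between four L-shaped aluminium corner stops, 8 mm thick, 11 mm tall (lowest 7 mm upright, then sloping to lead the stone in). The middle 54 mm of each long side is open down to the floor: room for fingers astride the stone's width.
- pad (a point): centre of the top face of the black rubber pad (50 x 50 mm, 12 mm thick) at the free end of the dead-man lever; moves with the lever. Its x axis runs along the lever, from the pad to the pivot, its z axis is normal to the pad. At rest the pad is raised, its top about 108 mm above the table.
- pad_level (a point): fixed point where the centre of the pad's top lies when the lever is level (half travel), 86 mm above the table; x axis level, towards the pivot 100 mm away and 80 mm up, y across, z up. The pod is a fixed grey housing 200 x 80 x 34 mm. Thin index posts stand 8 mm off either side of the pad; their tops are at this height, flush with the level pad's top.
- handle (a joint): angle of the dead-man lever, rad: 0 released (free end tilted up by 0.22), 0.22 level (half travel), 0.44 at its bottom stop. Springs back by itself; pushing the pad's centre down takes about 3 N at first, 7 N when level, 11 N at the stop.
- square_stone: another printing stone, square, 74 x 74 x 36 mm; it does not fit the pocket; bystander, origin under its centre
- ink_tin: low ink tin, 58 mm across, 45 mm tall; bystander, origin under its centre
- muller: green glass muller, 58 mm foot, 74 mm tall; bystander, origin under its centre
- gum_bottle: white plastic bottle, 56 mm across, 130 mm tall; bystander, origin under its centre
- ink_knife: ink spatula lying flat on the table near the robot, 180 mm long; bystander, origin within its length
- brayer: black rubber hand roller, 110 mm wide, with a wooden handle, about 40 mm high; bystander, origin under the roller's middle
- loupe: black stand magnifier, 48 mm across, 38 mm tall; bystander, origin under its centre
Not all that is in view belongs to the job. What is shaped like the part that bears pad but blue is not meant.

How it is judged:
By the outcome, as a careful person would: the job done as asked, in the order asked, and still so for the second after the job is handed in, while the arm keeps its last pose, push and grip.
It also fails if it takes over 54 s, if anything falls off the work surface, if the arm or the gripper's body presses on something with over 40 N, if the wrist force passes 120 N, or if a joint passes its speed limit or range.

## Working session

There is one attempt and no reset: what is moved stays moved. The work goes in short steps, Python scripts to look and compute and a tool call to move; the robot and the scene stay as the last step left them, time stands still between calls to the robot, and variables do not carry over. Pictures are saved under pics/ and viewed, at most 10 in all, crops included, and the job is handed in when it is done.

Besides the shell and the picture viewer there is one more tool, called after "Call:" by a JSON object that holds its "api" and its "payload", one argument or row to a line. move_arm: Moves the arm, as the interface text tells. Its arguments: {"type":"object","properties":{"rot":{"type":"array"},"slide":{"type":"array"},"claw":{"type":"array"},"squeeze":{"type":"number"}},"required":["rot","slide","claw"]}

```bash
mkdir -p pics; cat > h.py <<'E'
import numpy as np, cv2
from bench import env, imaging
def snap(c,n=None):
    p=imaging.snapshot(c)
    if n: cv2.imwrite('pics/'+n+'.png',p[:,:,::-1])
    return p
def onz(c,px,z,cm=None):
    m=cm or imaging.camera_model(c); K,R,t=map(np.array,(m['mtx'],m['R'],m['t']))
    d=R.T@np.linalg.inv(K)@np.array([px[0],px[1],1.]); o=-R.T@t
    return o+d*(z-o[2])/d[2]
def proj(c,X,cm=None):
    m=cm or imaging.camera_model(c); K,R,t=map(np.array,(m['mtx'],m['R'],m['t']))
    p=K@(R@np.array(X)+t); return p[:2]/p[2]
E
python3 - <<'E'
from h import *
Z=dict(stone_center=.02,pocket=.05,pad=.108,pad_level=.086,square_stone=0,ink_tin=0,muller=0,gum_bottle=0,ink_knife=0,brayer=0,loupe=0)
for c in ['top','scene']:
    snap(c,c)
    for q,z in Z.items():
        for r in imaging.mark_of(q,c)[:3]:
            print(c,q,round(r['score'],2),np.round(r['at'],0),np.round(onz(c,r['at'],z),3))
a=[cv2.imread(f'pics/{c}.png') for c in ['top','scene']]
E
```

```text
top stone_center 0.81 [178. 222.] [0.475 0.374 0.02 ]
top stone_center 0.63 [302. 191.] [0.565 0.009 0.02 ]
top pocket 0.91 [430. 198.] [ 0.543 -0.359  0.05 ]
top pad 0.79 [225. 300.] [0.257 0.213 0.108]
top pad 0.75 [306. 188.] [ 0.563 -0.003  0.108]
top pad 0.45 [375. 137.] [ 0.707 -0.197  0.108]
top pad_level 0.56 [306. 189.] [ 0.562 -0.004  0.086]
top pad_level 0.55 [229. 299.] [0.258 0.207 0.086]
top square_stone 0.93 [227. 135.] [0.738 0.238 0.   ]
top ink_tin 0.88 [247. 211.] [0.507 0.173 0.   ]
top ink_tin 0.69 [304. 193.] [0.562 0.005 0.   ]
top ink_tin 0.38 [364. 217.] [ 0.491 -0.175  0.   ]
top muller 0.56 [364. 214.] [ 0.499 -0.175  0.   ]
top gum_bottle 0.59 [186. 152.] [0.687 0.361 0.   ]
top ink_knife 0.63 [309. 257.] [ 0.371 -0.011  0.   ]
top ink_knife 0.43 [302. 195.] [0.557 0.011 0.   ]
top brayer 0.94 [376. 132.] [ 0.749 -0.214  0.   ]
top loupe 0.65 [446. 155.] [ 0.679 -0.424  0.   ]
scene stone_center 0.63 [431. 143.] [0.459 0.368 0.02 ]
scene pocket 0.7 [198. 262.] [ 0.534 -0.363  0.05 ]
scene pad 0.94 [355.  97.] [0.272 0.207 0.108]
scene pad 0.67 [336. 202.] [ 0.559 -0.002  0.108]
scene pad 0.55 [473. 209.] [0.724 0.292 0.108]
scene pad_level 0.84 [351.  99.] [0.257 0.204 0.086]
scene pad_level 0.79 [333. 206.] [ 0.556 -0.008  0.086]
scene pad_level 0.29 [291. 320.] [ 0.771 -0.219  0.086]
scene square_stone 0.96 [446. 242.] [0.74  0.234 0.   ]
scene ink_tin 0.69 [378. 181.] [0.495 0.169 0.   ]
scene muller 0.95 [266. 231.] [ 0.502 -0.175  0.   ]
scene gum_bottle 0.97 [470. 208.] [0.683 0.351 0.   ]
scene ink_knife 0.63 [304. 175.] [ 0.384 -0.009  0.   ]
scene brayer 0.83 [295. 319.] [ 0.748 -0.205  0.   ]
scene loupe 0.97 [196. 330.] [ 0.669 -0.422  0.   ]
scene loupe 0.74 [381. 180.] [0.494 0.179 0.   ]
```

View pics/top.png

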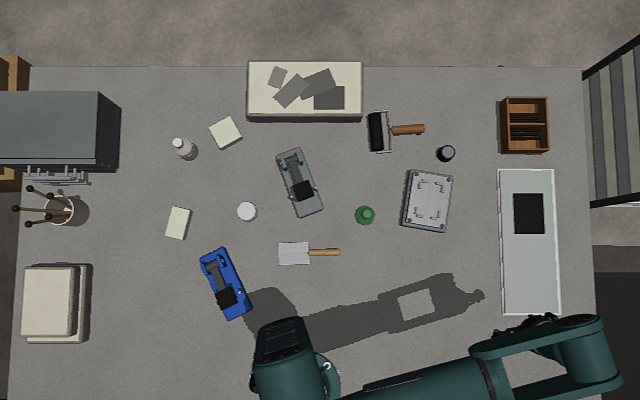

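View pics/scene.png

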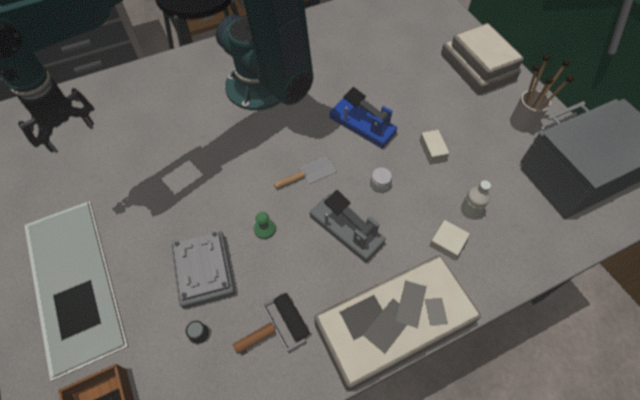

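Top view: the oblong stone is at (178,222). It could be confused with the square stone at (225,133) or the stack of stones at (48,300). The grey lever's pad is at (303,190), and its look-alike is the blue one at (225,298). The bed is at (427,200). I choose (178,222) and the grey lever, and check both in one close crop.

```bash
python3 - <<'E'
from h import *
a=cv2.imread('pics/top.png')
cr=[cv2.resize(a[y-38:y+38,x-38:x+38],(390,290) if 0 else (290,290),interpolation=cv2.INTER_CUBIC) for x,y in [(178,222),(302,184),(427,200),(225,133)]]
cv2.imwrite('pics/crop1.png',np.vstack([np.hstack(cr[:2]),np.hstack(cr[2:])]))
snap('top')
for q,z in [('stone_center',.04),('square_stone',.036),('pocket',.05),('pad',.034)]:
    for r in imaging.regions_of(q,'top')[:3]:
        c,_=max(((k,cv2.contourArea(k)) for k in cv2.findContours(r['region'].astype(np.uint8),0,1)[0]),key=lambda t:t[1])
        w=np.array([onz('top',p[0],z)[:2]*1000 for p in c],np.float32)
        print(q,round(r['score'],2),np.round(r['at']),cv2.minAreaRect(w))
E
```

```text
stone_center 0.86 [176. 222.] ((470.56488037109375, 366.8854675292969), (65.83037567138672, 90.39202117919922), 77.66766357421875)
stone_center 0.37 [225. 134.] ((735.8945922851562, 238.62124633789062), (83.41630554199219, 74.15397644042969), 30.74873924255371)
square_stone 0.81 [224. 131.] ((735.9865112304688, 238.6165008544922), (81.22400665283203, 73.14794921875), 28.43779945373535)
pocket 0.73 [426. 199.] ((534.7228393554688, -348.2513122558594), (137.24588012695312, 169.984130859375), 80.44560241699219)
pad 0.93 [223. 294.] ((295.12567138671875, 246.54843139648438), (139.10888671875, 50.7579345703125), 24.520767211914062)
pad 0.79 [297. 179.] ((603.9901733398438, 25.53305435180664), (139.05111694335938, 53.43002700805664), 24.132125854492188)
```

View pics/crop1.png

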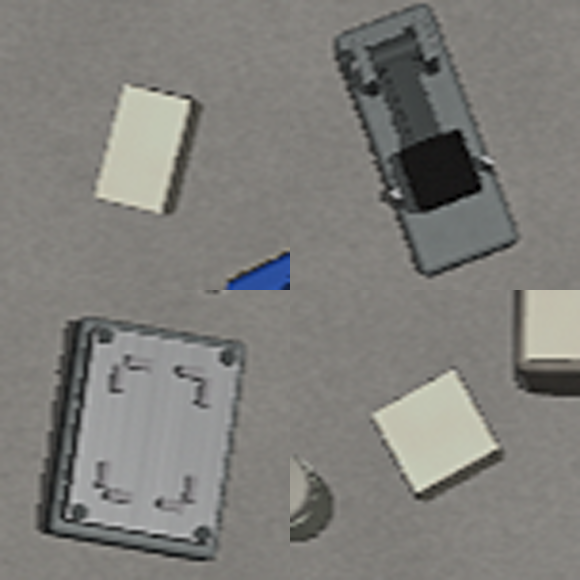

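The crop shows an oblong pale stone (top left), the grey pod with its black pad, the pocket between four L stops, and the square bystander (bottom right). The choice stands.

```bash
python3 - <<'E'
from h import *
from scipy.spatial.transform import Rotation as Ro
s=env.read_state(); R=Ro.from_quat(s['eef_rot']).as_matrix()
print(s['tcp_pos'],np.round(R,3),s['contact_force'],env.hold_point_z, s['gripper_width'])
m=imaging.camera_model('wrist'); print(m['mtx'], 'cam in tool',np.round(R.T@(-np.array(m['R']).T@np.array(m['t'])-s['tcp_pos']),3), np.round(np.array(m['R'])@R,3))
E
```

```text
[ 0.20949897 -0.50856175  0.19903704] [[ 0.925  0.381  0.   ]
 [ 0.381 -0.925 -0.   ]
 [-0.     0.    -1.   ]] [-0.32348927  0.64329898 -0.54277166] 0.0187 0.9987779928518256
[[349.75958131   0.         318.89534645]
 [  0.         349.75958131 198.91585967]
 [  0.           0.           1.        ]] cam in tool [ 0.085  0.001 -0.174] [[-0.     1.    -0.001]
 [-0.946 -0.    -0.326]
 [-0.326  0.001  0.946]]
```

Call:
{"api": "move_arm", "payload": {
  "rot": [
    [0,0,1],
    [0,0,2],
    [0,0,3],
    [0,0,4],
    [0,0,5],
    [0,0,6],
    [0,0,7],
    [0,0,8]
  ],
  "slide": [
    [10,37,5],
    [21,73,10],
    [32,110,15],
    [43,146,20],
    [54,183,25],
    [65,220,30],
    [76,256,35],
    [87,293,40]
  ],
  "claw": [1,1,1,1,1,1,1,1]
}}

```text
time_s: 2.12
tcp_pos: [0.2965, -0.2139, 0.2395]
eef_rot: [0.816, 0.578, 0.0, 0.001]
contact_force: [1.4, -0.6, -0.0]
gripper_width: 0.999
finger_force: 0.0
```

Call:
{"api": "move_arm", "payload": {
  "rot": [
    [0,0,1],
    [0,0,2],
    [0,0,3],
    [0,0,4],
    [0,0,5],
    [0,0,6],
    [0,0,7],
    [0,0,8]
  ],
  "slide": [
    [11,37,0],
    [22,73,0],
    [33,110,0],
    [44,146,0],
    [54,183,0],
    [65,220,0],
    [76,256,0],
    [87,293,0]
  ],
  "claw": [1,1,1,1,1,1,1,1]
}}

```text
time_s: 2.78
tcp_pos: [0.3836, 0.0794, 0.2395]
eef_rot: [0.51, 0.86, 0.0, 0.001]
contact_force: [1.0, -0.9, -0.7]
gripper_width: 0.995
finger_force: 0.0
```

Call:
{"api": "move_arm", "payload": {
  "rot": [
    [0,0,1],
    [0,0,2],
    [0,0,3],
    [0,0,4],
    [0,0,5],
    [0,0,6],
    [0,0,7.2],
    [0,0,8.2]
  ],
  "slide": [
    [11,37,0],
    [22,73,0],
    [33,110,0],
    [44,146,0],
    [55,183,0],
    [66,220,0],
    [77,256,0],
    [88,290,0]
  ],
  "claw": [1,1,1,1,1,1,1,1]
}}

```text
time_s: 3.45
tcp_pos: [0.4716, 0.3697, 0.2388]
eef_rot: [0.105, 0.994, 0.0, 0.0]
contact_force: [0.8, -0.2, 0.3]
gripper_width: 1.003
finger_force: 0.0
```

```bash
cat >> h.py <<'E'
from scipy.spatial.transform import Rotation as Ro
def st():
    s=env.read_state(); R=Ro.from_quat(s['eef_rot']).as_matrix()
    print('tcp',np.round(np.array(s['tcp_pos'])*1000,1),'yaw',np.round(np.degrees(np.arctan2(R[1,0],R[0,0])),2),'F',np.round(s['contact_force'],1),'w',s['gripper_width'],'ff',s['finger_force'],'z',np.round(R[:,2],3),'t',s['time_s'])
E
python3 - <<'E'
from h import *
st(); p=snap('wrist','w1'); cm=imaging.camera_model('wrist')
for r in imaging.mark_of('stone_center','wrist')[:2]: print(r['score'],onz('wrist',r['at'],.02,cm))
g=cv2.cvtColor(p,cv2.COLOR_RGB2GRAY)
for r in imaging.regions_of('stone_center','wrist')[:2]:
    m=r['region'].astype(np.uint8); print(r['score'],r['at'],m.sum())
    # top face = bright part
    v=g[m>0]; t=cv2.threshold(v.reshape(-1,1),0,255,cv2.THRESH_OTSU)[0]
    for nm,mm in [('all',m),('top',((g>t)&(m>0)).astype(np.uint8))]:
        c=max(cv2.findContours(mm,0,1)[0],key=cv2.contourArea)
        w=np.array([onz('wrist',q[0],.04,cm)[:2]*1000 for q in c],np.float32)
        print(nm,cv2.minAreaRect(w))
E
```

```text
tcp [471.6 369.7 238.8] yaw 167.98 F [ 0.8 -0.2  0.3] w 1.0033180716398786 ff 0.0 z [ 0.  0. -1.] t 3.45
0.72 [0.47350834 0.37710387 0.02      ]
0.95 [317.4, 158.0] 4110
all ((467.8878173828125, 374.1144104003906), (54.94412612915039, 90.96438598632812), 76.22382354736328)
top ((441.7828674316406, 393.8521728515625), (61.902931213378906, 30.745601654052734), 33.45573806762695)
```

View pics/w1.png

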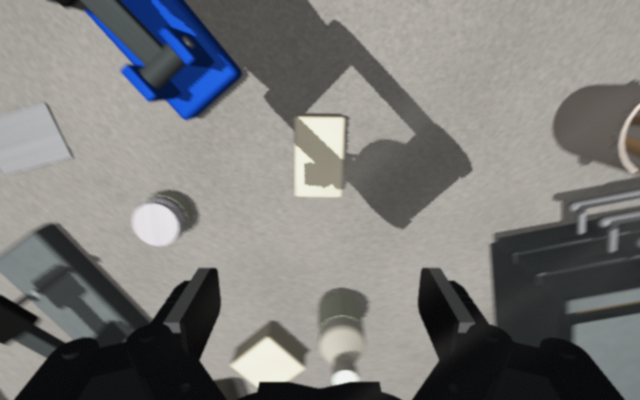

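The wrist view shows the stone at (320,157), partly shadowed. The fitted size is 55x91 mm, which matches. I'll descend now.

Call:
{"api": "move_arm", "payload": {
  "rot": [
    [0,0,-0.3],
    [0,0,-0.3],
    [0,0,-0.3],
    [0,0,-0.3],
    [0,0,-0.3],
    [0,0,-0.3],
    [0,0,-0.3],
    [0,0,-0.3]
  ],
  "slide": [
    [-2,5,-25],
    [-2,5,-60],
    [-2,5,-95],
    [-2,5,-125],
    [-2,5,-145],
    [-2,5,-150],
    [-2,5,-150],
    [-2,5,-150]
  ],
  "claw": [1,1,1,1,1,1,1,1]
}}

```text
time_s: 4.27
tcp_pos: [0.4703, 0.3722, 0.0908]
eef_rot: [0.124, 0.992, 0.001, 0.001]
contact_force: [-0.7, -0.4, 1.2]
gripper_width: 1.0
finger_force: 0.0
```

```bash
python3 - <<'E'
from h import *
st(); p=snap('wrist','w2'); cm=imaging.camera_model('wrist')
for r in imaging.mark_of('stone_center','wrist')[:2]: print(r['score'],onz('wrist',r['at'],.02,cm))
for r in imaging.regions_of('stone_center','wrist')[:2]:
    m=r['region'].astype(np.uint8); print(r['score'],r['at'],m.sum())
    c=max(cv2.findContours(m,0,1)[0],key=cv2.contourArea)
    for z in (.04,.0):
        w=np.array([onz('wrist',q[0],z,cm)[:2]*1000 for q in c],np.float32)
        print(cv2.minAreaRect(w))
E
```

```text
tcp [470.3 372.2  90.8] yaw 165.73 F [-0.7 -0.4  1.2] w 1.0004866910549768 ff 0.0 z [ 0.002  0.001 -1.   ] t 4.2667
0.87 [0.47218364 0.36997711 0.02      ]
0.8 [315.7, 195.2] 10004
((467.4501037597656, 368.77496337890625), (53.303401947021484, 94.06269073486328), 76.7223129272461)
((481.0633544921875, 364.51947021484375), (62.7501220703125, 110.73295593261719), 76.72225952148438)
```

Call:
{"api": "move_arm", "payload": {
  "rot": [
    [0,0,0.15],
    [0,0,0.15],
    [0,0,0.15],
    [0,0,0.15],
    [0,0,0.15],
    [0,0,0.15],
    [0,0,0.15],
    [0,0,0.15]
  ],
  "slide": [
    [-2,-3,-15],
    [-2,-3,-35],
    [-2,-3,-52],
    [-2,-3,-66],
    [-2,-3,-75],
    [-2,-3,-80],
    [-2,-3,-82],
    [-2,-3,-82]
  ],
  "claw": [1,1,1,1,1,1,1,1]
}}

```text
time_s: 5.08
tcp_pos: [0.468, 0.3697, 0.0077]
eef_rot: [0.116, 0.993, 0.0, 0.0]
contact_force: [0.5, -0.4, -0.0]
gripper_width: 1.005
finger_force: 0.0
```

Call:
{"api": "move_arm", "payload": {
  "rot": [
    [0,0,0],
    [0,0,0],
    [0,0,0],
    [0,0,0],
    [0,0,0],
    [0,0,0],
    [0,0,0],
    [0,0,0]
  ],
  "slide": [
    [0,0,0],
    [0,0,0],
    [0,0,0],
    [0,0,0],
    [0,0,0],
    [0,0,0],
    [0,0,0],
    [0,0,0]
  ],
  "claw": [0.7,0.5,0.4,0.4,0.4,0.4,0.4,0.4],
  "squeeze": 50
}}

```text
time_s: 5.75
tcp_pos: [0.4675, 0.3694, 0.007]
eef_rot: [0.116, 0.993, 0.0, 0.0]
contact_force: [-0.1, 0.2, -0.2]
gripper_width: 0.399
finger_force: 0.0
```

```bash
python3 - <<'E'
from h import *
st(); snap('wrist','w3')
E
```

```text
tcp [467.5 369.4   7. ] yaw 166.69 F [-0.1  0.2 -0.2] w 0.39884103140417904 ff 0.0 z [ 0.  0. -1.] t 5.75
```

View pics/w3.png

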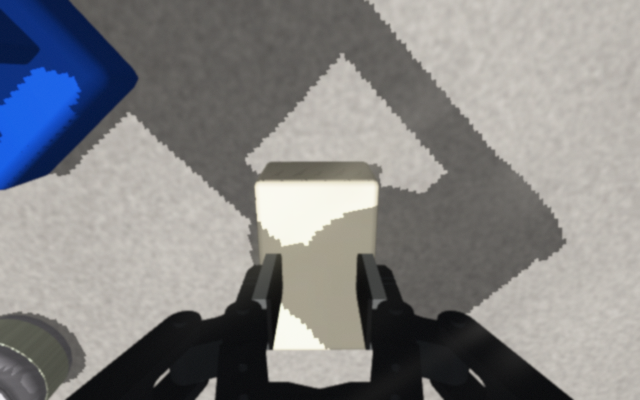

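The fingers reached 0.4 (34 mm) without contact. In this view the tips, at about row 255, seem to be above the stone's top. I'll check from the scene camera before moving.

```bash
python3 - <<'E'
from h import *
p=snap('scene')[:,:,::-1].copy()
s=env.read_state(); T=np.array(s['tcp_pos'])
u=proj('scene',T); print(u,proj('scene',T+[0,0,.035]))
x,y=map(int,u); k=10
c=cv2.resize(p[y-40:y+20,x-35:x+35],(700,600),interpolation=cv2.INTER_CUBIC)
for dz,col in ((0,(0,0,255)),(.035,(0,255,0))):
    q=(proj('scene',T+[0,0,dz])-[x-35,y-40])*k; cv2.circle(c,tuple(int(v) for v in q),5,col,2)
cv2.imwrite('pics/s2.png',c)
E
```

```text
[432.49515484 147.85098318] [435.17026712 140.45861134]
```

View pics/s2.png

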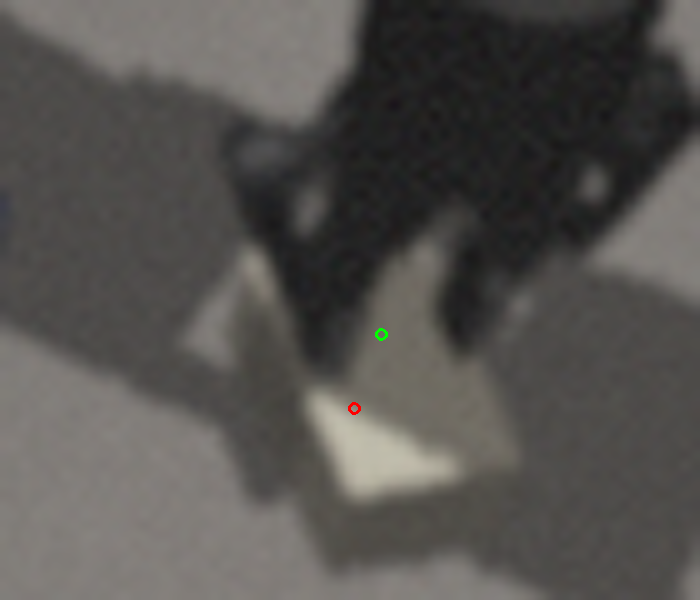

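The scene crop confirms it. The fingertips are at about the stone's top, some 35 mm above where the reported TCP puts them (red). I'll open and feel downward in small steps.

Call:
{"api": "move_arm", "payload": {
  "rot": [
    [0,0,0],
    [0,0,0],
    [0,0,0],
    [0,0,0],
    [0,0,0],
    [0,0,0],
    [0,0,0],
    [0,0,0]
  ],
  "slide": [
    [0,0,0],
    [0,0,0],
    [0,0,0],
    [0,0,0],
    [0,0,-2],
    [0,0,-4],
    [0,0,-6],
    [0,0,-8]
  ],
  "claw": [1,1,1,1,1,1,1,1]
}}

```text
time_s: 6.52
tcp_pos: [0.4674, 0.3693, -0.0013]
eef_rot: [0.116, 0.993, -0.0, -0.0]
contact_force: [0.8, -0.6, 0.7]
gripper_width: 1.001
finger_force: 0.0
```

Call:
{"api": "move_arm", "payload": {
  "rot": [
    [0,0,0],
    [0,0,0],
    [0,0,0],
    [0,0,0],
    [0,0,0],
    [0,0,0],
    [0,0,0],
    [0,0,0]
  ],
  "slide": [
    [0,0,-1],
    [0,0,-2],
    [0,0,-3],
    [0,0,-4],
    [0,0,-4],
    [0,0,-4],
    [0,0,-4],
    [0,0,-4]
  ],
  "claw": [1,1,1,1,1,1,1,1]
}}

```text
time_s: 7.18
tcp_pos: [0.4676, 0.3695, -0.0048]
eef_rot: [0.116, 0.993, 0.0, 0.0]
contact_force: [0.7, 0.5, -0.8]
gripper_width: 1.0
finger_force: 0.0
```

Call:
{"api": "move_arm", "payload": {
  "rot": [
    [0,0,0],
    [0,0,0],
    [0,0,0],
    [0,0,0],
    [0,0,0],
    [0,0,0],
    [0,0,0],
    [0,0,0]
  ],
  "slide": [
    [0,0,-2],
    [0,0,-4],
    [0,0,-6],
    [0,0,-8],
    [0,0,-10],
    [0,0,-12],
    [0,0,-13],
    [0,0,-13]
  ],
  "claw": [1,1,1,1,1,1,1,1]
}}

```text
time_s: 7.85
tcp_pos: [0.4673, 0.3693, -0.0184]
eef_rot: [0.116, 0.993, -0.0, -0.0]
contact_force: [1.2, 0.3, 0.3]
gripper_width: 1.0
finger_force: 0.0
```

Call:
{"api": "move_arm", "payload": {
  "rot": [
    [0,0,0],
    [0,0,0],
    [0,0,0],
    [0,0,0],
    [0,0,0],
    [0,0,0],
    [0,0,0],
    [0,0,0]
  ],
  "slide": [
    [0,0,-1],
    [0,0,-2],
    [0,0,-4],
    [0,0,-5],
    [0,0,-6],
    [0,0,-7],
    [0,0,-7],
    [0,0,-7]
  ],
  "claw": [1,1,1,1,1,1,1,1]
}}

```text
time_s: 8.52
tcp_pos: [0.4674, 0.3694, -0.025]
eef_rot: [0.116, 0.993, 0.0, -0.0]
contact_force: [-0.0, -0.4, -0.7]
gripper_width: 0.997
finger_force: 0.0
```

```bash
python3 - <<'E'
from h import *
st(); a=snap('wrist')[:,:,::-1]
p=snap('scene')[:,:,::-1].copy()
c=cv2.resize(p[100:160,397:467],(466,400),interpolation=cv2.INTER_CUBIC)
w=cv2.resize(a[130:400,200:440],(334,400))
cv2.imwrite('pics/s3.png',np.hstack([w,c]))
E
```

```text
tcp [467.4 369.4 -25. ] yaw 166.69 F [-0.  -0.4 -0.7] w 0.9973241166966887 ff 0.0 z [-0.  0. -1.] t 8.5167
```

View pics/s3.png

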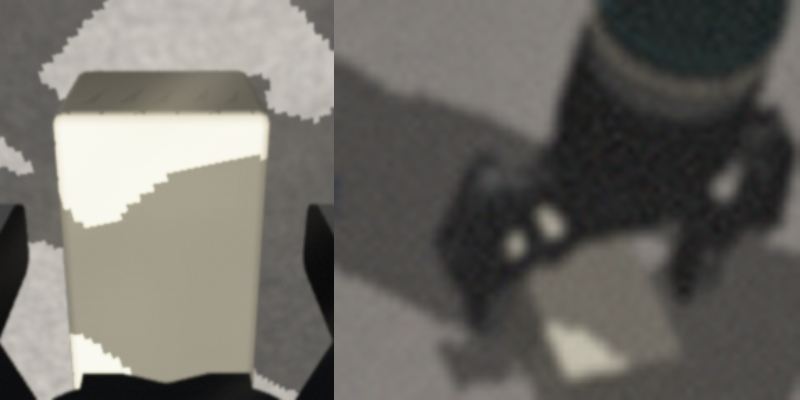

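The fingers are astride the stone with clearance on both sides and no contact, so I'll close here.

Call:
{"api": "move_arm", "payload": {
  "rot": [
    [0,0,0],
    [0,0,0],
    [0,0,0],
    [0,0,0],
    [0,0,0],
    [0,0,0],
    [0,0,0],
    [0,0,0]
  ],
  "slide": [
    [0,0,-1],
    [0,0,-2],
    [0,0,-3],
    [0,0,-3],
    [0,0,-3],
    [0,0,-3],
    [0,0,-3],
    [0,0,-3]
  ],
  "claw": [1,1,0.8,0.7,0.6,0.5,0.5,0.5],
  "squeeze": 50
}}

```text
time_s: 9.28
tcp_pos: [0.4675, 0.3693, -0.0279]
eef_rot: [0.116, 0.993, -0.0, 0.0]
contact_force: [-0.2, -1.2, 0.7]
gripper_width: 0.625
finger_force: 56.2
```

Call:
{"api": "move_arm", "payload": {
  "rot": [
    [0,0,0],
    [0,0,0],
    [0,0,0],
    [0,0,0],
    [0,0,0],
    [0,0,0],
    [0,0,0],
    [0,0,0]
  ],
  "slide": [
    [0,0,4],
    [0,0,14],
    [0,0,34],
    [0,0,64],
    [0,0,94],
    [0,0,119],
    [0,0,134],
    [0,0,140]
  ],
  "claw": [0.5,0.5,0.5,0.5,0.5,0.5,0.5,0.5],
  "squeeze": 60
}}

```text
time_s: 9.95
tcp_pos: [0.4687, 0.3705, 0.1159]
eef_rot: [0.116, 0.993, 0.002, 0.002]
contact_force: [1.3, -0.6, -4.9]
gripper_width: 0.626
finger_force: 64.5
```

```bash
python3 - <<'E'
from h import *
st(); s=env.read_state(); T=np.array(s['tcp_pos']); R=Ro.from_quat(s['eef_rot']).as_matrix()
p=snap('wrist','w4'); cm=imaging.camera_model('wrist')
for r in imaging.mark_of('stone_center','wrist')[:1]: print(r['score'],1000*R.T@(onz('wrist',r['at'],T[2]+.028+.02,cm)-T))
for r in imaging.regions_of('stone_center','wrist')[:1]:
    m=r['region'].astype(np.uint8); print(r['score'],r['at'],m.sum())
    c=max(cv2.findContours(m,0,1)[0],key=cv2.contourArea)
    print('top-face x range in tool:')
    e=lambda q,z:1000*(R.T@(onz('wrist',q,z,cm)-T))
    c=c[:,0]; w=np.array([e(q,T[2]+.068) for q in c]); print(w.min(0),w.max(0))
g=cv2.cvtColor(p,cv2.COLOR_RGB2GRAY).astype(int)
for col in (290,319,350): # front edges along column
    print(col,[ (r,g[r-2:r+1,col].mean().round(),g[r+1:r+4,col].mean().round()) for r in range(100,260) if abs(g[r+1:r+4,col].mean()-g[r-2:r+1,col].mean())>25])
E
```

```text
tcp [468.7 370.5 115.9] yaw 166.7 F [ 1.3 -0.6 -4.9] w 0.6256704708685429 ff 64.53836560249329 z [ 0.005  0.003 -1.   ] t 9.95
0.65 [ -2.05615513   1.01989089 -47.98838173]
0.65 [319.9, 278.5] 29861
top-face x range in tool:
[-33.97064202 -26.49469708 -68.28671648] [ 52.94181834  26.05006278 -67.76021143]
290 [(108, np.float64(94.0), np.float64(135.0)), (109, np.float64(100.0), np.float64(156.0)), (110, np.float64(114.0), np.float64(168.0)), (111, np.float64(135.0), np.float64(173.0)), (134, np.float64(169.0), np.float64(124.0)), (135, np.float64(162.0), np.float64(107.0)), (136, np.float64(145.0), np.float64(97.0)), (137, np.float64(124.0), np.float64(92.0)), (171, np.float64(90.0), np.float64(136.0)), (172, np.float64(95.0), np.float64(157.0)), (173, np.float64(111.0), np.float64(168.0)), (174, np.float64(136.0), np.float64(170.0)), (177, np.float64(170.0), np.float64(139.0)), (178, np.float64(169.0), np.float64(113.0)), (179, np.float64(160.0), np.float64(93.0)), (180, np.float64(139.0), np.float64(84.0)), (181, np.float64(113.0), np.float64(83.0)), (206, np.float64(95.0), np.floa
[... 1115 characters left out ...]
4(172.0), np.float64(130.0)), (138, np.float64(167.0), np.float64(107.0)), (139, np.float64(153.0), np.float64(94.0)), (140, np.float64(130.0), np.float64(91.0)), (206, np.float64(96.0), np.float64(126.0)), (207, np.float64(99.0), np.float64(149.0)), (208, np.float64(109.0), np.float64(174.0)), (209, np.float64(126.0), np.float64(195.0)), (210, np.float64(149.0), np.float64(210.0)), (211, np.float64(174.0), np.float64(219.0)), (212, np.float64(195.0), np.float64(225.0)), (237, np.float64(240.0), np.float64(200.0)), (238, np.float64(238.0), np.float64(169.0)), (239, np.float64(227.0), np.float64(148.0)), (240, np.float64(200.0), np.float64(143.0)), (241, np.float64(169.0), np.float64(143.0))]
```

View pics/w4.png

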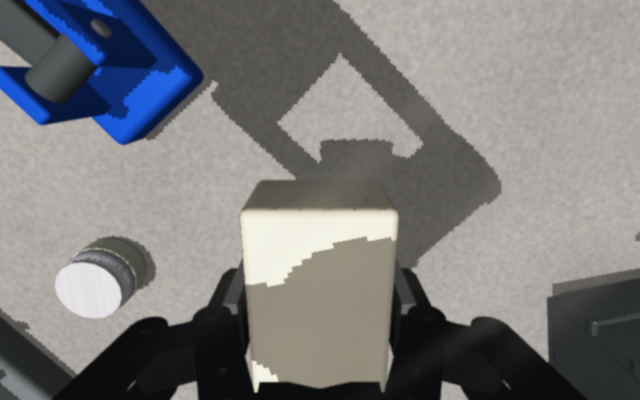

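The stone is held square: front edge level at row 209, centred at column 319. That puts its centre at the TCP in x and y to within 1 mm. Next I carry it to a viewing hover beside the pocket.

Call:
{"api": "move_arm", "payload": {
  "rot": [
    [0,0,0],
    [0,0,0],
    [0,0,0],
    [0,0,0],
    [0,0,0],
    [0,0,0],
    [0,0,0],
    [0,0,0]
  ],
  "slide": [
    [2,-10,12],
    [6,-30,24],
    [12,-60,36],
    [19,-96,46],
    [26,-133,54],
    [33,-170,60],
    [40,-207,64],
    [47,-244,64]
  ],
  "claw": [0.5,0.5,0.5,0.5,0.5,0.5,0.5,0.5]
}}

```text
time_s: 10.77
tcp_pos: [0.5142, 0.1229, 0.1762]
eef_rot: [0.116, 0.993, -0.0, -0.0]
contact_force: [1.0, 0.6, -5.9]
gripper_width: 0.623
finger_force: 64.8
```

Call:
{"api": "move_arm", "payload": {
  "rot": [
    [0,0,0],
    [0,0,0],
    [0,0,0],
    [0,0,0.1],
    [0,0,0.2],
    [0,0,0.4],
    [0,0,0.5],
    [0,0,0.6]
  ],
  "slide": [
    [7,-37,0],
    [14,-74,0],
    [21,-111,0],
    [28,-148,0],
    [35,-185,0],
    [42,-222,0],
    [50,-259,0],
    [57,-296,0]
  ],
  "claw": [0.5,0.5,0.5,0.5,0.5,0.5,0.5,0.5]
}}

```text
time_s: 11.43
tcp_pos: [0.5702, -0.1728, 0.1745]
eef_rot: [0.085, 0.996, 0.0, -0.002]
contact_force: [0.4, 0.8, -5.1]
gripper_width: 0.626
finger_force: 64.8
```

Call:
{"api": "move_arm", "payload": {
  "rot": [
    [0,0,0],
    [0,0,0],
    [0,0,0],
    [0,0,0],
    [0,0,0],
    [0,0,0],
    [0,0,0],
    [0,0,0]
  ],
  "slide": [
    [7,-37,0],
    [14,-74,0],
    [21,-110,0],
    [28,-144,0],
    [34,-172,0],
    [38,-190,0],
    [39,-198,0],
    [39,-201,0]
  ],
  "claw": [0.5,0.5,0.5,0.5,0.5,0.5,0.5,0.5]
}}

```text
time_s: 12.1
tcp_pos: [0.6091, -0.3732, 0.1735]
eef_rot: [0.086, 0.996, 0.001, -0.002]
contact_force: [0.1, 1.0, -5.9]
gripper_width: 0.623
finger_force: 64.9
```

```bash
python3 - <<'E'
from h import *
st(); p=snap('wrist','w5'); cm=imaging.camera_model('wrist')
for r in imaging.mark_of('pocket','wrist')[:2]: print(r['score'],r['at'],onz('wrist',r['at'],.05,cm))
for r in imaging.regions_of('pocket','wrist')[:1]:
    c=max(cv2.findContours(r['region'].astype(np.uint8),0,1)[0],key=cv2.contourArea)
    print(cv2.minAreaRect(np.array([onz('wrist',q[0],.05,cm)[:2]*1000 for q in c],np.float32)))
cv2.imwrite('pics/w5c.png',cv2.resize(p[:240,140:500,::-1],(800,533),interpolation=cv2.INTER_CUBIC))
E
```

```text
tcp [ 609.1 -373.2  173.5] yaw 170.16 F [ 0.1  1.  -5.9] w 0.622861484575021 ff 64.86685037612915 z [-0.004  0.002 -1.   ] t 12.1
0.9 [318.4, 90.8] [ 0.53679497 -0.36051925  0.05      ]
((543.2379150390625, -360.35009765625), (122.37367248535156, 143.79522705078125), 80.19416046142578)
```

View pics/w5c.png

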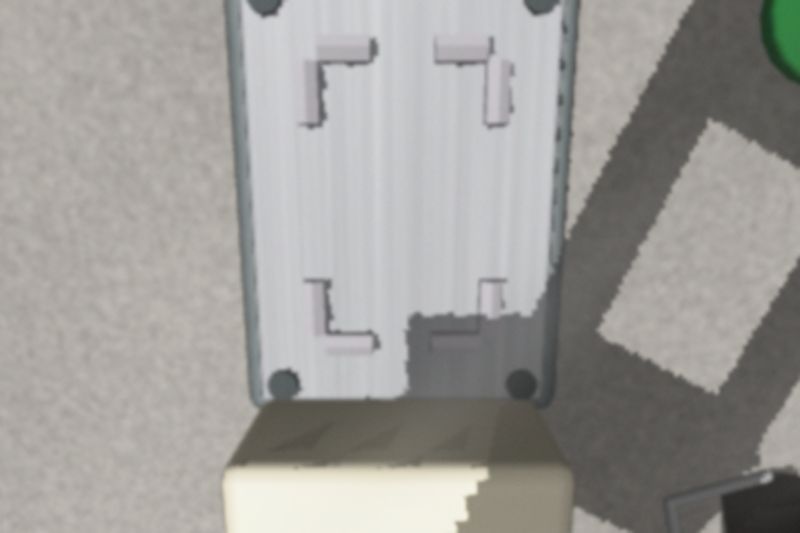

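The crop shows the four stops. Arm ends are at rows ~127 and ~279, and the short-arm gaps at columns ~376 to 432. I'll compute the pocket centre from these.

```bash
python3 - <<'E'
from h import *
st();cm=imaging.camera_model('wrist')
s=env.read_state(); T=np.array(s['tcp_pos']); R=Ro.from_quat(s['eef_rot']).as_matrix()
W=lambda x,y,z=.05: onz('wrist',(140+x/2.2222,y/2.2222),z,cm)*1000
f=lambda *a:np.round(W(*a),1)
ul,ur,ll,lr=W(311,126),W(497,126),W(317,279),W(492,279)
print('arm ends',*map(lambda v:np.round(v,1),(ul,ur,ll,lr))); c=(ul+ur+ll+lr)/4; print('centre A',c,'gap',np.linalg.norm((ul+ur-ll-lr)/2))
d=(ll+lr-ul-ur); print('axis deg',np.degrees(np.arctan2(d[1],d[0])))
a,b,e,g=W(375,62),W(435,62),W(378,350),W(431,350)
print('short ends c',(a+b)/2,(e+g)/2,'gaps',np.linalg.norm(a-b),np.linalg.norm(e-g))
v=(e+g-a-b); print('axis',np.degrees(np.arctan2(v[1],v[0])))
# inner walls (base) of short arms
i,j=W(405,63),W(405,333); print('inner len',np.linalg.norm(i-j),(i+j)/2)
print('inner wid',np.linalg.norm(W(323,95)-W(485,95)),(W(323,95)+W(485,95))/2,np.linalg.norm(W(328,310)-W(480,310)),(W(328,310)+W(480,310))/2)
# self check: stone edges in tool frame
h=T[2]+.068
for q in ((222,466),(572,466),(398,466)): print('stone',np.round(1000*R.T@(W(*q,h)/1000-T),1))
E
```

```text
tcp [ 610.1 -370.4  175.5] yaw 170.33 F [ 0.5  0.3 -6.2] w 0.618877181984652 ff 64.86381411552429 z [-0.001  0.002 -1.   ] t 12.25
arm ends [ 507.1 -384.4   50. ] [ 518.3 -318.8   50. ] [ 560.4 -393.2   50. ] [ 571.6 -327.6   50. ]
centre A [ 539.3257986  -355.99023044   50.        ] gap 53.98545558626281
axis deg -9.32302098055581
short ends c [ 492.29390915 -347.84174805   50.        ] [ 593.00137222 -364.89480008   50.        ] gaps 20.95481204978189 20.75663018460249
axis -9.61087358907691
inner len 95.11226286697914 [ 539.50973553 -355.74390924   50.        ]
inner wid 57.28844117003946 [ 502.65762185 -349.93433307   50.        ] 58.541609956927296 [ 577.53983441 -362.49862699   50.        ]
stone [ 42.  -25.7 -68. ]
stone [ 42.   25.4 -67.9]
stone [ 42.    0.  -67.9]
```

```bash
python3 - <<'E'
from h import *
old=cv2.imread('pics/w5.png')
for k in range(2):
    st(); cm=imaging.camera_model('wrist'); p=snap('wrist')[:,:,::-1].copy()
    t=old[10:170,260:380]; r=cv2.matchTemplate(p[:200,220:420],t,cv2.TM_CCOEFF_NORMED); _,v,_,l=cv2.minMaxLoc(r)
    dx,dy=l[0]+220-260,l[1]-10; print('shift',dx,dy,round(v,3))
    W=lambda x,y,z=.05: onz('wrist',(140+x/2.2222+dx,y/2.2222+dy),z,cm)*1000
    print(np.mean([W(311,126),W(497,126),W(317,279),W(492,279)],0),np.mean([W(375,62),W(435,62),W(378,350),W(431,350)],0))
    v=W(405,350)-W(405,62);print(np.degrees(np.arctan2(v[1],v[0])))
E
```

```text
tcp [ 610.1 -370.4  175.5] yaw 170.33 F [ 0.5  0.3 -6.2] w 0.618877181984652 ff 64.86381411552429 z [-0.001  0.002 -1.   ] t 12.25
shift -3 -1 0.969
[ 538.13849356 -358.28362612   50.        ] [ 541.45110478 -358.66961586   50.        ]
-9.659542938417674
tcp [ 610.3 -370.   176. ] yaw 170.37 F [ 0.1  0.5 -4.7] w 0.6238871852096787 ff 64.86291646957397 z [-0.001  0.001 -1.   ] t 12.3
shift -3 -2 0.959
[ 537.75039617 -357.89207137   50.        ] [ 541.06584156 -358.27479793   50.        ]
-9.621307589883527
```

Call:
{"api": "move_arm", "payload": {
  "rot": [
    [0,0,0],
    [0,0,0],
    [0,0,0],
    [0,0,0],
    [0,0,0],
    [0,0,0],
    [0,0,0],
    [0,0,0]
  ],
  "slide": [
    [-10,2,0],
    [-25,4,-10],
    [-42,7,-25],
    [-58,10,-45],
    [-68,12,-65],
    [-73,12,-80],
    [-73,12,-90],
    [-73,12,-94]
  ],
  "claw": [0.5,0.5,0.5,0.5,0.5,0.5,0.5,0.5]
}}

```text
time_s: 13.02
tcp_pos: [0.5368, -0.3578, 0.0804]
eef_rot: [0.084, 0.996, 0.001, -0.001]
contact_force: [-0.7, -0.2, -5.0]
gripper_width: 0.625
finger_force: 64.9
```

Call:
{"api": "move_arm", "payload": {
  "rot": [
    [0,0,0],
    [0,0,0],
    [0,0,0],
    [0,0,0],
    [0,0,0],
    [0,0,0],
    [0,0,0],
    [0,0,0]
  ],
  "slide": [
    [0,0,-8],
    [0,0,-16],
    [0,0,-24],
    [0,0,-30],
    [0,0,-34],
    [0,0,-36],
    [0,0,-36],
    [0,0,-36]
  ],
  "claw": [0.5,0.5,0.5,0.5,0.5,0.5,0.5,0.5]
}}

```text
time_s: 13.68
tcp_pos: [0.5377, -0.3597, 0.0462]
eef_rot: [0.085, 0.996, -0.0, 0.0]
contact_force: [-0.6, -0.2, -4.6]
gripper_width: 0.628
finger_force: 64.9
```

```bash
python3 - <<'E'
from h import *
for i in range(3):
    p=snap('wrist','w6'); st()
s=env.read_state(); T=np.array(s['tcp_pos']); R=Ro.from_quat(s['eef_rot']).as_matrix()
m=imaging.camera_model('wrist'); print(np.round(1000*R.T@(-np.array(m['R']).T@np.array(m['t'])-T),1), np.round((np.array(m['R'])@R)[2],3))
print([(round(float(proj('wrist',T+R@np.array([x,0,z]),m)[1]),1)) for x,z in ((45,-68),(45,-28))] if 0 else [np.round(proj('wrist',T+R@(np.array(v)/1000),m),1) for v in ((45,0,-68),(45,0,-28))])
cv2.imwrite('pics/w6c.png',cv2.resize(p[100:400,140:500,::-1],(720,600)))
E
```

```text
tcp [ 537.8 -359.8   46.5] yaw 170.29 F [-0.5 -0.2 -4.3] w 0.6285122593249114 ff 64.91139650344849 z [ 0.001 -0.001 -1.   ] t 13.7333
tcp [ 537.9 -359.9   46.7] yaw 170.28 F [-0.  -0.3 -4.4] w 0.6204566644719234 ff 64.91231560707092 z [ 0.001 -0.001 -1.   ] t 13.7833
tcp [ 537.9 -359.9   46.8] yaw 170.29 F [-0.1  0.5 -4.6] w 0.6238878714874774 ff 64.91256594657898 z [ 0.001 -0.001 -1.   ] t 13.8333
[ 8.210e+01  1.000e-01 -1.741e+02] [-0.324 -0.001  0.946]
[array([319.1, 201.1]), array([319.2, 170.4])]
```

View pics/w6c.png

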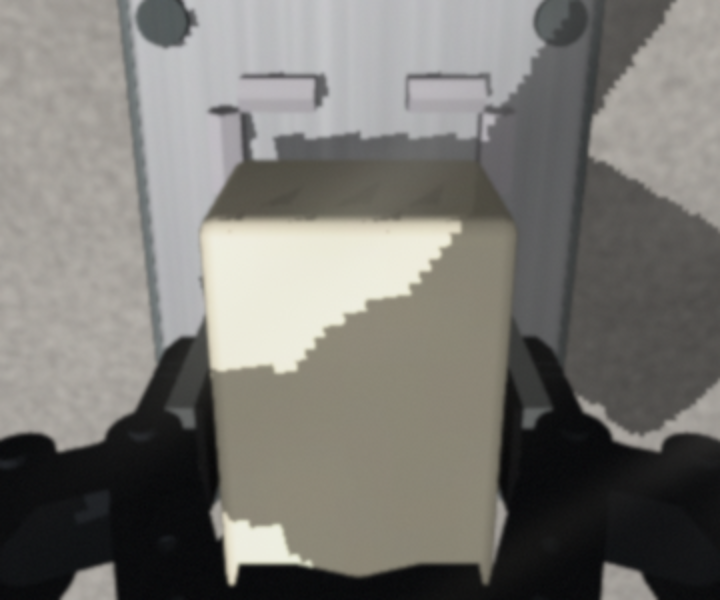

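The crop shows the stone's lower front edge at row 162 and the end stops at rows 75–109. The end gap is about 4 mm too large and the lateral offset about 1 mm. I'll correct both and lower to just above the stops.

Call:
{"api": "move_arm", "payload": {
  "rot": [
    [0,0,0],
    [0,0,0],
    [0,0,0],
    [0,0,0],
    [0,0,0],
    [0,0,0],
    [0,0,0],
    [0,0,0]
  ],
  "slide": [
    [-2,1,0],
    [-4,2,-2],
    [-4,2,-4],
    [-4,2,-6],
    [-4,2,-8],
    [-4,2,-9],
    [-4,2,-9],
    [-4,2,-9]
  ],
  "claw": [0.5,0.5,0.5,0.5,0.5,0.5,0.5,0.5]
}}

```text
time_s: 14.5
tcp_pos: [0.5335, -0.3575, 0.0368]
eef_rot: [0.085, 0.996, 0.0, -0.0]
contact_force: [1.6, 0.4, -5.3]
gripper_width: 0.621
finger_force: 64.9
```

```bash
python3 - <<'E'
from h import *
def prof(p):
    g=cv2.cvtColor(p,cv2.COLOR_RGB2GRAY).astype(float)
    for c0,c1 in ((262,296),(346,380)):
        v=g[:,c0:c1].mean(1); print((c0,c1),[int(x) for x in v[128:216]])
    v=g[176:179,:].mean(0); print('row177',[int(x) for x in v[235:405]])
for i in range(2): p=snap('wrist'); 
st(); print('old'); prof(cv2.imread('pics/w6.png')[:,:,::-1]); print('new'); prof(p); cv2.imwrite('pics/w7.png',p[:,:,::-1])
E
```

```text
tcp [ 533.6 -357.6   37.1] yaw 170.29 F [ 0.1 -0.  -5.1] w 0.6215275022334015 ff 64.91289138793945 z [ 0. -0. -1.] t 14.6
old
(262, 296) [187, 188, 188, 188, 188, 188, 187, 182, 158, 115, 100, 147, 178, 184, 185, 185, 185, 186, 185, 184, 182, 176, 170, 167, 167, 167, 167, 168, 172, 173, 173, 173, 172, 171, 170, 169, 168, 166, 157, 143, 130, 123, 122, 123, 123, 123, 123, 123, 123, 123, 121, 109, 92, 80, 77, 78, 78, 79, 79, 80, 80, 80, 81, 81, 81, 82, 82, 82, 82, 82, 82, 82, 82, 83, 84, 86, 87, 87, 89, 99, 115, 136, 162, 187, 202, 210, 216, 221]
(346, 380) [181, 181, 181, 181, 180, 180, 180, 175, 155, 118, 99, 132, 167, 179, 182, 182, 182, 183, 182, 181, 179, 174, 168, 165, 165, 165, 165, 166, 170, 172, 172, 172, 172, 172, 172, 171, 171, 170, 164, 153, 136, 117, 104, 101, 101, 100, 100, 100, 100, 99, 99, 96, 92, 89, 89, 89, 89, 89, 88, 88, 88, 88, 87, 87, 87, 86, 86, 86, 85, 85, 85, 84, 84, 84, 84, 85, 85, 85, 87, 94, 107, 124, 145, 166, 178, 185, 190, 193]
row177 [190, 190, 188, 187, 188, 188, 187, 187, 186, 187, 189, 190, 189, 189, 190, 185, 174, 164, 162, 162, 162, 162, 162, 161, 15
[... 1566 characters left out ...]
, 165, 163, 163, 161, 149, 111, 73, 69, 81, 89, 93, 108, 147, 175, 182, 181, 179, 179, 178, 177, 165, 132, 99, 90, 90, 91, 92, 92, 93, 93, 93, 92, 92, 93, 93, 93, 94, 93, 92, 91, 92, 91, 91, 92, 92, 93, 94, 97, 98, 99, 98, 97, 96, 95, 93, 93, 93, 92, 92, 93, 94, 94, 96, 96, 97, 96, 96, 96, 97, 97, 97, 97, 97, 97, 98, 98, 98, 98, 97, 98, 98, 99, 99, 100, 101, 102, 102, 103, 103, 105, 104, 105, 105, 105, 106, 105, 106, 105, 105, 105, 105, 105, 105, 105, 106, 106, 106, 105, 104, 103, 102, 102, 101, 102, 101, 101, 100, 100, 100, 100, 100, 100, 100, 99, 99, 98, 99, 98, 92, 81, 80, 105, 130, 134, 120, 106, 103, 103, 102, 103, 102, 102, 101, 101, 102, 101, 101, 100, 100, 97, 95, 93, 93, 93, 93, 92]
```

Call:
{"api": "move_arm", "payload": {
  "rot": [
    [0,0,0],
    [0,0,0],
    [0,0,0],
    [0,0,0],
    [0,0,0],
    [0,0,0],
    [0,0,0],
    [0,0,0]
  ],
  "slide": [
    [0,-1,-1],
    [0,-1,-2],
    [0,-1,-3],
    [0,-1,-4],
    [0,-1,-5],
    [0,-1,-6],
    [0,-1,-6],
    [0,-1,-6]
  ],
  "claw": [0.5,0.5,0.5,0.5,0.5,0.5,0.5,0.5]
}}

```text
time_s: 15.27
tcp_pos: [0.5334, -0.3585, 0.0309]
eef_rot: [0.085, 0.996, 0.0, -0.0]
contact_force: [0.4, -0.2, -4.3]
gripper_width: 0.626
finger_force: 64.9
```

Call:
{"api": "move_arm", "payload": {
  "rot": [
    [0,0,0],
    [0,0,0],
    [0,0,0],
    [0,0,0],
    [0,0,0],
    [0,0,0],
    [0,0,0],
    [0,0,0]
  ],
  "slide": [
    [0,0,-1],
    [0,0,-2],
    [0,0,-3],
    [0,0,-4],
    [0,0,-4],
    [0,0,-4],
    [0,0,-4],
    [0,0,-4]
  ],
  "claw": [0.5,0.5,0.5,0.5,0.5,0.5,0.5,0.5]
}}

```text
time_s: 15.93
tcp_pos: [0.5336, -0.3586, 0.0271]
eef_rot: [0.085, 0.996, 0.0, 0.0]
contact_force: [-0.3, 0.3, -5.4]
gripper_width: 0.621
finger_force: 64.9
```

Call:
{"api": "move_arm", "payload": {
  "rot": [
    [0,0,0],
    [0,0,0],
    [0,0,0],
    [0,0,0],
    [0,0,0],
    [0,0,0],
    [0,0,0],
    [0,0,0]
  ],
  "slide": [
    [0,0,-0.5],
    [0,0,-1],
    [0,0,-1.5],
    [0,0,-2],
    [0,0,-2.5],
    [0,0,-3],
    [0,0,-3],
    [0,0,-3]
  ],
  "claw": [0.5,0.5,0.5,0.5,0.5,0.5,0.5,0.5]
}}

```text
time_s: 16.6
tcp_pos: [0.5335, -0.3585, 0.0239]
eef_rot: [0.085, 0.996, 0.0, -0.0]
contact_force: [-0.0, -0.6, -5.7]
gripper_width: 0.627
finger_force: 64.9
```

Call:
{"api": "move_arm", "payload": {
  "rot": [
    [0,0,0],
    [0,0,0],
    [0,0,0],
    [0,0,0],
    [0,0,0],
    [0,0,0],
    [0,0,0],
    [0,0,0]
  ],
  "slide": [
    [0,0,-0.5],
    [0,0,-1],
    [0,0,-1.5],
    [0,0,-1.5],
    [0,0,-1.5],
    [0,0,-1.5],
    [0,0,-1.5],
    [0,0,-1.5]
  ],
  "claw": [0.5,0.5,0.5,0.5,0.5,0.5,0.5,0.5]
}}

```text
time_s: 17.27
tcp_pos: [0.5335, -0.3586, 0.0226]
eef_rot: [0.085, 0.996, 0.0, 0.0]
contact_force: [0.8, 0.1, -5.8]
gripper_width: 0.621
finger_force: 64.9
```

Call:
{"api": "move_arm", "payload": {
  "rot": [
    [0,0,0],
    [0,0,0],
    [0,0,0],
    [0,0,0],
    [0,0,0],
    [0,0,0],
    [0,0,0],
    [0,0,0]
  ],
  "slide": [
    [0,0,-0.5],
    [0,0,-1],
    [0,0,-1],
    [0,0,-1],
    [0,0,-1],
    [0,0,-1],
    [0,0,-1],
    [0,0,-1]
  ],
  "claw": [0.5,0.5,0.5,0.5,0.5,0.5,0.5,0.5]
}}

```text
time_s: 17.93
tcp_pos: [0.5336, -0.3587, 0.0221]
eef_rot: [0.085, 0.996, -0.0, 0.0]
contact_force: [-1.4, 1.1, -0.0]
gripper_width: 0.617
finger_force: 65.4
```

The weight came off at z=22, which matches the 50 mm floor, so the stone is seated. Releasing and retracting.

Call:
{"api": "move_arm", "payload": {
  "rot": [
    [0,0,0],
    [0,0,0],
    [0,0,0],
    [0,0,0],
    [0,0,0],
    [0,0,0],
    [0,0,0],
    [0,0,0]
  ],
  "slide": [
    [0,0,0],
    [0,0,0],
    [0,0,0],
    [0,0,0],
    [0,0,0],
    [0,0,0],
    [0,0,2],
    [0,0,6]
  ],
  "claw": [0.65,0.7,0.8,0.9,1,1,1,1],
  "squeeze": 20
}}

```text
time_s: 18.6
tcp_pos: [0.5331, -0.3583, 0.0271]
eef_rot: [0.085, 0.996, 0.0, -0.001]
contact_force: [0.1, 0.1, -0.3]
gripper_width: 1.001
finger_force: 0.0
```

Call:
{"api": "move_arm", "payload": {
  "rot": [
    [0,0,0],
    [0,0,0],
    [0,0,0],
    [0,0,0],
    [0,0,0],
    [0,0,0],
    [0,0,0],
    [0,0,0]
  ],
  "slide": [
    [0,0,5],
    [0,0,15],
    [0,0,35],
    [0,0,65],
    [0,0,95],
    [0,0,120],
    [0,0,130],
    [0,0,130]
  ],
  "claw": [1,1,1,1,1,1,1,1]
}}

```text
time_s: 19.27
tcp_pos: [0.5352, -0.3599, 0.1627]
eef_rot: [0.085, 0.996, -0.002, 0.004]
contact_force: [-0.4, 0.4, -0.9]
gripper_width: 1.0
finger_force: 0.0
```

```bash
python3 - <<'E'
from h import *
p=snap('wrist','w8'); st(); cm=imaging.camera_model('wrist')
g=cv2.cvtColor(p,cv2.COLOR_RGB2GRAY)
for q,z in (('stone_center',.07),('pocket',.05)):
  for r in imaging.mark_of(q,'wrist')[:1]: print(q,r['score'],onz('wrist',r['at'],z,cm))
for q,z in (('stone_center',.09),('pocket',.05)):
  for r in imaging.regions_of(q,'wrist')[:2]:
    c=max(cv2.findContours(r['region'].astype(np.uint8),0,1)[0],key=cv2.contourArea)
    print(q,r['score'],r['at'],cv2.minAreaRect(np.array([onz('wrist',k[0],z,cm)[:2]*1000 for k in c],np.float32)))
snap('top')
for q,z in (('stone_center',.09),('pad',.1),('pocket',.05)):
  for r in imaging.regions_of(q,'top')[:3]:
    c=max(cv2.findContours(r['region'].astype(np.uint8),0,1)[0],key=cv2.contourArea)
    print('top',q,r['score'],r['at'],cv2.minAreaRect(np.array([onz('top',k[0],z)[:2]*1000 for k in c],np.float32)))
E
```

```text
tcp [ 534.2 -359.1  159.5] yaw 170.29 F [-0.1  0.3 -0.5] w 0.9989635554388188 ff 0.0 z [ 0.003 -0.002 -1.   ] t 19.3167
stone_center 0.65 [ 0.53485306 -0.35591187  0.07      ]
stone_center 0.58 [320.8, 189.6] ((530.5607299804688, -358.07373046875), (53.389404296875, 91.20578002929688), 80.37911224365234)
pocket 0.86 [323.3, 129.1] ((529.1631469726562, -357.5448303222656), (119.37246704101562, 157.4658966064453), 80.28401947021484)
top stone_center 0.66 [434.2, 207.2] ((503.6851501464844, -368.6949462890625), (23.693939208984375, 46.53003692626953), 50.61773681640625)
top stone_center 0.4 [446.7, 155.7] ((666.802001953125, -397.62994384765625), (39.76652145385742, 49.1446533203125), 44.782814025878906)
top pad 0.88 [297.2, 182.6] ((593.35009765625, 20.900482177734375), (127.55690002441406, 50.13665008544922), 21.769277572631836)
top pad 0.86 [219.4, 288.8] ((299.1303405761719, 233.21971130371094), (131.84683227539062, 51.68540573120117), 27.853452682495117)
top pad 0.54 [249.3, 213.1] ((499.13690185546875, 161.22715759277344), (50.071205139160156, 58.310386657714844), 0.0717494934797287)
top pocket 0.84 [418.5, 198.4] ((562.9235229492188, -306.79107666015625), (80.85016632080078, 177.52000427246094), 51.39640426635742)
```

The stone is seated: a full flat top face of 91x53 mm, at 80.4° against the bed's 80.3°. Now over the grey lever's pad with the fingers shut.

Call:
{"api": "move_arm", "payload": {
  "rot": [
    [0,0,0.5],
    [0,0,1],
    [0,0,1.5],
    [0,0,2],
    [0,0,2.5],
    [0,0,3],
    [0,0,3.5],
    [0,0,4]
  ],
  "slide": [
    [1,15,15],
    [4,45,30],
    [7,80,40],
    [10,115,40],
    [13,150,40],
    [16,185,40],
    [19,220,40],
    [22,255,40]
  ],
  "claw": [0,0,0,0,0,0,0,0]
}}

```text
time_s: 20.38
tcp_pos: [0.5553, -0.1019, 0.1973]
eef_rot: [-0.126, 0.992, 0.0, -0.0]
contact_force: [0.7, 0.2, -0.0]
gripper_width: 0.003
finger_force: 0.0
```

Call:
{"api": "move_arm", "payload": {
  "rot": [
    [0,0,0.5],
    [0,0,1],
    [0,0,1.4],
    [0,0,1.4],
    [0,0,1.4],
    [0,0,1.4],
    [0,0,1.4],
    [0,0,1.4]
  ],
  "slide": [
    [2,30,0],
    [4,60,0],
    [5,85,0],
    [5,98,0],
    [5,102,0],
    [5,102,0],
    [5,102,0],
    [5,102,0]
  ],
  "claw": [0,0,0,0,0,0,0,0]
}}

```text
time_s: 21.05
tcp_pos: [0.5606, -0.003, 0.1974]
eef_rot: [-0.196, 0.981, -0.0, -0.0]
contact_force: [-0.2, -0.3, 0.3]
gripper_width: 0.004
finger_force: 0.0
```

```bash
python3 - <<'E'
from h import *
snap('wrist')
st(); cm=imaging.camera_model('wrist'); s=env.read_state(); T=np.array(s['tcp_pos']); R=Ro.from_quat(s['eef_rot']).as_matrix()
p=snap('wrist','w9')
f=lambda at,z: (np.round(1000*onz('wrist',at,z,cm),1),'tool',np.round(1000*R.T@(onz('wrist',at,z,cm)-T),1))
for q,z in (('pad',.1077),('pad_level',.086)):
  for r in imaging.mark_of(q,'wrist')[:2]: print(q,r['score'],np.round(r['at']),*f(r['at'],z))
m=(p.max(2)<55).astype(np.uint8); m[250:]=0
for c in cv2.findContours(m,0,1)[0]:
    if cv2.contourArea(c)>600:
        w=np.array([onz('wrist',k[0],.107,cm)[:2]*1000 for k in c],np.float32); print('dark',cv2.boundingRect(c),cv2.minAreaRect(w))
for r in imaging.regions_of('handle','wrist')[:2]:
    c=max(cv2.findContours(r['region'].astype(np.uint8),0,1)[0],key=cv2.contourArea)
    print('handle',r['score'],r['at'],cv2.minAreaRect(np.array([onz('wrist',k[0],.1,cm)[:2]*1000 for k in c],np.float32)))
E
```

```text
tcp [560.5  -3.1 197.4] yaw -157.45 F [-0.3 -0.2  0.1] w 0.0003069520879460311 ff 0.0 z [-0. -0. -1.] t 21.1
pad_level 0.72 [328. 178.] [555.    1.3  86. ] tool [  3.4   6.2 111.4]
dark (62, 193, 48, 57) ((661.8133544921875, -169.48309326171875), (58.818397521972656, 33.31425476074219), 4.953350067138672)
dark (297, 155, 64, 95) ((569.6748657226562, 7.7092742919921875), (80.06008911132812, 49.13349151611328), 22.562427520751953)
dark (0, 0, 54, 109) ((549.7634887695312, -233.23822021484375), (13.600935935974121, 89.43875122070312), 80.23448944091797)
handle 0.64 [328.3, 191.1] ((577.884521484375, 10.83428955078125), (96.54916381835938, 50.89282989501953), 21.38825798034668)
```

The pad's outer edge and 49 mm width are found, and its axis is at 22.5°, matching the tool's yaw. The level centre is about (551.5, 0). Centring and descending.

Call:
{"api": "move_arm", "payload": {
  "rot": [
    [0,0,0],
    [0,0,0],
    [0,0,0],
    [0,0,0],
    [0,0,0],
    [0,0,0],
    [0,0,0],
    [0,0,0]
  ],
  "slide": [
    [-4,1,-8],
    [-9,3,-22],
    [-9,3,-40],
    [-9,3,-58],
    [-9,3,-72],
    [-9,3,-80],
    [-9,3,-84],
    [-9,3,-84]
  ],
  "claw": [0,0,0,0,0,0,0,0]
}}

```text
time_s: 21.97
tcp_pos: [0.5508, 0.0015, 0.1124]
eef_rot: [-0.197, 0.98, 0.0, -0.001]
contact_force: [-0.1, 0.8, 0.6]
gripper_width: -0.001
finger_force: 0.0
```

Call:
{"api": "move_arm", "payload": {
  "rot": [
    [0,0,0],
    [0,0,0],
    [0,0,0],
    [0,0,0],
    [0,0,0],
    [0,0,0],
    [0,0,0],
    [0,0,0]
  ],
  "slide": [
    [0,0,-2],
    [0,0,-4],
    [0,0,-6],
    [0,0,-8],
    [0,0,-10],
    [0,0,-12],
    [0,0,-12],
    [0,0,-12]
  ],
  "claw": [0,0,0,0,0,0,0,0]
}}

```text
time_s: 22.63
tcp_pos: [0.5514, 0.0015, 0.1013]
eef_rot: [-0.197, 0.98, 0.0, -0.0]
contact_force: [-0.3, 0.0, 0.5]
gripper_width: 0.001
finger_force: 0.0
```

```bash
python3 - <<'E'
from h import *
snap('wrist')
st(); cm=imaging.camera_model('wrist'); s=env.read_state(); T=np.array(s['tcp_pos']); R=Ro.from_quat(s['eef_rot']).as_matrix()
p=snap('wrist','w10')
for q,z in (('pad',.1077),('pad_level',.086)):
  for r in imaging.mark_of(q,'wrist')[:1]: print(q,r['score'],np.round(r['at']),np.round(1000*R.T@(onz('wrist',r['at'],z,cm)-T),1))
m=p.max(2)
print('col319',[int(x) for x in m[100:320:4,319]])
for r in (140,160,180,200): print(r,np.where(m[r]<55)[0][[0,-1]] if (m[r]<55).any() else None, (m[r,200:440:6]).tolist())
E
```

```text
tcp [551.5   1.5 101.5] yaw -157.31 F [ 0.  -0.5  0.5] w -0.0022530664540037324 ff 0.0 z [-0.  0. -1.] t 22.6833
pad 0.79 [315. 251.] [-4.7 -2.9 -6.2]
pad_level 0.62 [317. 228.] [-0.5 -1.9 15.5]
col319 [183, 196, 187, 182, 60, 123, 153, 165, 165, 165, 165, 165, 165, 166, 163, 161, 161, 160, 160, 162, 160, 154, 89, 89, 87, 88, 67, 43, 41, 46, 42, 40, 38, 31, 25, 22, 20, 20, 18, 16, 16, 16, 16, 15, 15, 15, 14, 14, 14, 14, 26, 25, 25, 26, 25]
140 None [192, 194, 197, 194, 192, 188, 189, 194, 190, 189, 195, 130, 169, 169, 167, 165, 165, 164, 161, 162, 165, 164, 165, 165, 163, 161, 162, 163, 164, 126, 181, 109, 108, 109, 108, 109, 104, 98, 188, 193]
160 None [195, 196, 187, 192, 194, 194, 188, 194, 193, 201, 200, 120, 168, 168, 167, 166, 165, 165, 163, 161, 161, 164, 163, 161, 159, 158, 159, 158, 157, 84, 107, 103, 103, 102, 103, 109, 195, 192, 192, 189]
180 None [193, 184, 187, 193, 190, 193, 192, 194, 194, 192, 195, 118, 162, 166, 164, 163, 164, 165, 162, 162, 160, 157, 158, 157, 155, 155, 155, 89, 85, 93, 98, 95, 97, 141, 194, 194, 193, 188, 190, 189]
200 None [182, 194, 187, 187, 191, 184, 185, 196, 186, 193, 191, 73, 58, 122, 161, 162, 156, 87, 87, 89, 88, 89, 89, 88, 86, 85, 84, 83, 59, 97, 101, 114, 182, 196, 183, 192, 190, 185, 185, 187]
```

Call:
{"api": "move_arm", "payload": {
  "rot": [
    [0,0,0],
    [0,0,0],
    [0,0,0],
    [0,0,0],
    [0,0,0],
    [0,0,0],
    [0,0,0],
    [0,0,0]
  ],
  "slide": [
    [0,-1,-2],
    [0,-1,-4],
    [0,-1,-6],
    [0,-1,-8],
    [0,-1,-10],
    [0,-1,-12],
    [0,-1,-12],
    [0,-1,-12]
  ],
  "claw": [0,0,0,0,0,0,0,0]
}}

```text
time_s: 23.5
tcp_pos: [0.5514, 0.0005, 0.0893]
eef_rot: [-0.197, 0.98, 0.0, -0.0]
contact_force: [-0.8, -0.3, 0.4]
gripper_width: -0.001
finger_force: 0.0
```

Call:
{"api": "move_arm", "payload": {
  "rot": [
    [0,0,0],
    [0,0,0],
    [0,0,0],
    [0,0,0],
    [0,0,0],
    [0,0,0],
    [0,0,0],
    [0,0,0]
  ],
  "slide": [
    [0,0,-1],
    [0,0,-2],
    [0,0,-3],
    [0,0,-4],
    [0,0,-5],
    [0,0,-6],
    [0,0,-6],
    [0,0,-6]
  ],
  "claw": [0,0,0,0,0,0,0,0]
}}

```text
time_s: 24.17
tcp_pos: [0.5514, 0.0004, 0.0834]
eef_rot: [-0.197, 0.98, 0.0, -0.0]
contact_force: [0.1, 0.9, -0.0]
gripper_width: -0.005
finger_force: 0.0
```

Call:
{"api": "move_arm", "payload": {
  "rot": [
    [0,0,0],
    [0,0,0],
    [0,0,0],
    [0,0,0],
    [0,0,0],
    [0,0,0],
    [0,0,0],
    [0,0,0]
  ],
  "slide": [
    [0,0,-1],
    [0,0,-2],
    [0,0,-3],
    [0,0,-4],
    [0,0,-4],
    [0,0,-4],
    [0,0,-4],
    [0,0,-4]
  ],
  "claw": [0,0,0,0,0,0,0,0]
}}

```text
time_s: 24.83
tcp_pos: [0.5516, 0.0004, 0.0796]
eef_rot: [-0.197, 0.98, 0.0, 0.0]
contact_force: [0.3, -0.1, 0.2]
gripper_width: 0.002
finger_force: 0.0
```

Call:
{"api": "move_arm", "payload": {
  "rot": [
    [0,0,0],
    [0,0,0],
    [0,0,0],
    [0,0,0],
    [0,0,0],
    [0,0,0],
    [0,0,0],
    [0,0,0]
  ],
  "slide": [
    [0,0,-1],
    [0,0,-2],
    [0,0,-3],
    [0,0,-3],
    [0,0,-3],
    [0,0,-3],
    [0,0,-3],
    [0,0,-3]
  ],
  "claw": [0,0,0,0,0,0,0,0]
}}

```text
time_s: 25.5
tcp_pos: [0.5516, 0.0004, 0.0767]
eef_rot: [-0.197, 0.98, -0.0, 0.0]
contact_force: [-1.1, 0.6, 3.4]
gripper_width: -0.003
finger_force: 1.4
```

Call:
{"api": "move_arm", "payload": {
  "rot": [
    [0,0,0],
    [0,0,0],
    [0,0,0],
    [0,0,0],
    [0,0,0],
    [0,0,0],
    [0,0,0],
    [0,0,0]
  ],
  "slide": [
    [0,0,-1],
    [0,0,-2],
    [0,0,-3],
    [0,0,-3],
    [0,0,-3],
    [0,0,-3],
    [0,0,-3],
    [0,0,-3]
  ],
  "claw": [0,0,0,0,0,0,0,0]
}}

```text
time_s: 26.17
tcp_pos: [0.5516, 0.0004, 0.0736]
eef_rot: [-0.197, 0.98, -0.0, 0.0]
contact_force: [0.0, -0.1, 3.5]
gripper_width: 0.002
finger_force: 1.6
```

Contact came at TCP z ≈ 78.5, with 3.4 N as expected at rest. The level pose should be near z ≈ 55, about 7 N.

Call:
{"api": "move_arm", "payload": {
  "rot": [
    [0,0,0],
    [0,0,0],
    [0,0,0],
    [0,0,0],
    [0,0,0],
    [0,0,0],
    [0,0,0],
    [0,0,0]
  ],
  "slide": [
    [0,0,-2],
    [0,0,-4],
    [0,0,-6],
    [0,0,-8],
    [0,0,-10],
    [0,0,-12],
    [0,0,-13],
    [0,0,-13]
  ],
  "claw": [0,0,0,0,0,0,0,0]
}}

```text
time_s: 26.83
tcp_pos: [0.551, 0.0003, 0.0601]
eef_rot: [-0.197, 0.98, 0.0, -0.001]
contact_force: [-2.7, -2.0, 5.1]
gripper_width: -0.001
finger_force: 2.7
```

Call:
{"api": "move_arm", "payload": {
  "rot": [
    [0,0,0],
    [0,0,0],
    [0,0,0],
    [0,0,0],
    [0,0,0],
    [0,0,0],
    [0,0,0],
    [0,0,0]
  ],
  "slide": [
    [0,0,-1],
    [0,0,-2],
    [0,0,-3],
    [0,0,-4],
    [0,0,-4],
    [0,0,-4],
    [0,0,-4],
    [0,0,-4]
  ],
  "claw": [0,0,0,0,0,0,0,0]
}}

```text
time_s: 27.5
tcp_pos: [0.5508, 0.0001, 0.0565]
eef_rot: [-0.197, 0.98, -0.0, -0.001]
contact_force: [-3.9, -1.5, 6.6]
gripper_width: -0.002
finger_force: 3.0
```

```bash
python3 - <<'E'
from h import *
F=[]
for i in range(8):
    p=snap('wrist','w11'); F.append(env.read_state()['contact_force'])
st(); print(np.mean(F,0)); cm=imaging.camera_model('wrist'); s=env.read_state(); T=np.array(s['tcp_pos']); R=Ro.from_quat(s['eef_rot']).as_matrix()
for q in ('pad','pad_level'):
  for r in imaging.mark_of(q,'wrist')[:1]: print(q,r['score'],np.round(r['at'],1),np.round(1000*R.T@(onz('wrist',r['at'],.086,cm)-T),1))
# predicted rows of the pad's outer top edge if level / +-0.05 rad (camera 82..85 mm)
C=1000*onz('wrist',proj('wrist',T,cm),T[2],cm)
u=np.array([-np.cos(np.radians(22.56)),-np.sin(np.radians(22.56)),0]); lev=np.array([.5515,0.,.086]); piv=lev-u*.1-[0,0,.006]
for a in (-.1,-.05,0,.05,.1):
    e=piv+u*(.125*np.cos(a)-.006*np.sin(a)*-1*0)+np.array([0,0,-.125*np.sin(a)+.006]); e2=e-[0,0,.012]
    print(a,np.round(proj('wrist',e,cm),1),np.round(proj('wrist',e2,cm),1))
m=p.max(2); v=m[:,305:330].mean(1); print([int(x) for x in v[90:260]])
E
```

```text
tcp [5.508e+02 2.000e-01 5.650e+01] yaw -157.31 F [-4.9 -1.9  6.5] w 0.002273889539186208 ff 3.0061037745326757 z [-0.002 -0.    -1.   ] t 27.9
[-4.03759432 -1.65005681  6.01336866]
-0.1 [320.2 229.5] [320.1 218.5]
-0.05 [320.2 222.6] [320.1 212.5]
0 [320.1 216.8] [320.1 207.5]
0.05 [320.1 212.1] [320.  203.5]
0.1 [320.1 208.4] [320.  200.3]
[194, 193, 192, 190, 189, 189, 189, 190, 191, 193, 195, 196, 196, 195, 194, 192, 191, 191, 191, 193, 193, 193, 192, 191, 190, 189, 189, 190, 190, 190, 189, 182, 148, 94, 61, 56, 60, 68, 82, 97, 113, 126, 135, 140, 145, 149, 153, 157, 161, 164, 165, 165, 165, 165, 165, 166, 166, 166, 166, 165, 165, 165, 164, 164, 164, 163, 163, 163, 163, 163, 163, 163, 164, 164, 164, 164, 165, 165, 164, 165, 165, 164, 164, 164, 164, 164, 164, 163, 163, 163, 162, 162, 162, 161, 161, 161, 160, 160, 160, 160, 160, 159, 159, 159, 159, 159, 158, 155, 144, 126, 105, 94, 91, 91, 90, 90, 90, 90, 89, 89, 89, 88, 88, 88, 87, 87, 83, 67, 47, 38, 36, 35, 34, 35, 35, 36, 38, 38, 39, 39, 39, 39, 39, 38, 38, 37, 37, 37, 36, 36, 36, 35, 33, 31, 30, 28, 27, 26, 26, 25, 25, 25, 32, 45, 53, 55, 54, 53, 53, 52]
```

```bash
python3 - <<'E'
from h import *
st(); cm=imaging.camera_model('wrist')
th=np.radians(22.56); o=np.array([-np.cos(th),-np.sin(th),0])
for lev in ([.5552,.0015,.086],[.556,.002,.086],[.5545,.001,.086]):
    piv=np.array(lev)-o*.1-[0,0,.006]
    print([ (a,round(float(proj('wrist',piv+o*(.125*np.cos(a)+.006*np.sin(a))+np.array([0,0,.125*np.sin(a)-.006*np.cos(a)]),cm)[1]),1)) for a in (.1,.05,0,-.05)])
F=[]
for i in range(5): p=snap('scene'); F.append(env.read_state()['contact_force'])
print(np.mean(F,0))
E
```

```text
tcp [5.508e+02 2.000e-01 5.650e+01] yaw -157.31 F [-3.9 -1.7  6.3] w -0.0016815883541332467 ff 3.006324078887701 z [-0.002 -0.    -1.   ] t 28.0
[(0.1, 225.6), (0.05, 220.0), (0, 215.3), (-0.05, 211.6)]
[(0.1, 227.5), (0.05, 221.8), (0, 217.1), (-0.05, 213.3)]
[(0.1, 223.9), (0.05, 218.3), (0, 213.7), (-0.05, 210.0)]
[-3.92461952 -1.44712156  6.06519906]
```

All the cues put the handle about 0.02 rad above level. Pressing 1.5 mm more.

Call:
{"api": "move_arm", "payload": {
  "rot": [
    [0,0,0],
    [0,0,0],
    [0,0,0],
    [0,0,0],
    [0,0,0],
    [0,0,0],
    [0,0,0],
    [0,0,0]
  ],
  "slide": [
    [0,0,-0.5],
    [0,0,-1],
    [0,0,-1.5],
    [0,0,-1.5],
    [0,0,-1.5],
    [0,0,-1.5],
    [0,0,-1.5],
    [0,0,-1.5]
  ],
  "claw": [0,0,0,0,0,0,0,0]
}}

```text
time_s: 28.92
tcp_pos: [0.5508, 0.0002, 0.055]
eef_rot: [-0.197, 0.98, -0.0, -0.001]
contact_force: [-4.1, -1.9, 6.2]
gripper_width: -0.002
finger_force: 3.2
```

```bash
python3 - <<'E'
from h import *
F=[]
for i in range(6): p=snap('wrist'); F.append(env.read_state()['contact_force'])
st(); print(np.mean(F,0)); v=p.max(2)[:,305:330].mean(1); print([int(x) for x in v[208:224]])
snap('scene')
for q,z in (('square_stone',0),('muller',0),('ink_tin',0),('loupe',0),('gum_bottle',0),('brayer',0),('ink_knife',0),('stone_center',.07)):
  for r in imaging.mark_of(q,'scene')[:1]: print(q,np.round(r['score'],2),np.round(onz('scene',r['at'],z),3))
E
```

```text
tcp [5.508e+02 2.000e-01 5.500e+01] yaw -157.31 F [-4.  -1.5  6.1] w 0.0014492285314051817 ff 3.151392306899652 z [-0.002 -0.    -1.   ] t 29.2167
[-3.85938243 -1.70186243  6.41713272]
[90, 89, 89, 89, 88, 88, 88, 87, 82, 64, 45, 37, 36, 35, 35, 35]
square_stone 0.89 [0.75 0.24 0.  ]
muller 0.65 [ 0.49  -0.185  0.   ]
ink_tin 0.72 [0.498 0.165 0.   ]
loupe 0.93 [ 0.675 -0.42   0.   ]
gum_bottle 0.78 [0.687 0.359 0.   ]
brayer 0.95 [ 0.748 -0.205  0.   ]
ink_knife 0.62 [ 0.387 -0.02   0.   ]
stone_center 0.58 [ 0.54  -0.363  0.07 ]
```

Bystanders are all where they were and the force agrees with the level pose, so I hand in.

```bash
python3 -c "
from bench import env
print(env.finish_job())"
```

```text
the job is handed in; nothing more can be done
None
```

The stone is seated in the pocket and released, and the job was handed in at about 29 s with the grey lever's pad held about level (about 6.4 N, angle judged from force and camera to roughly ±0.02 rad).

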